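Sieve the small spacers out of the mixed fixings

TASK

Lift the loaded sieve by its handle, keep it level, and set it lightly on the ledges of the catch box; then shake it side to side along the ledges, knocking gently on the sprung stop at one end and then the other, at least three times on each, until all the small spacers have dropped into the box. Never ram a stop hard or push its spring right in. Then set the sieve back on the middle of its mat with the large discs still in it and let go, leaving the other things on the bench alone.

Things in the scene. Friction and masses are not known exactly. Their poses are not given: they have to be found in the camera images.
- sieve_handle (a point): Centre of the sieve's handle: a light wooden bar arching over the tray's middle, 112 mm long (along its x), 16 mm thick (y), 22 mm high (z), its centre 78 mm above the tray's underside, with 33 mm free between bar and the tops of the tray's walls. Axes of the sieve: x along the bar, y along the tray's long side, z up.
- sieve: The sieve: steel tray with its handle and walls, same axes as sieve_handle, origin at the centre of its underside. Its floor is 4 mm thick: in the middle a solid band 48 mm wide (y -24 to +24 mm), and from there to both ends in y openings of 16 to 23 mm between bars.
- sieve_base (a point): Centre of the sieve's underside. The tray measures 112 (x) x 150 (y) mm outside, with walls 34 mm high and 4 mm thick; along both long sides a foot flange 4 mm thick widens it to 130 mm (x). It weighs about 0.4 kg, with its load about 0.65 kg, centred under the handle.
- catch: Fixed wooden catch box, open on top, 154 (x) x 286 (y) x 64 (z) mm outside, 138 x 270 mm inside; origin at the centre of its underside on the bench; inner floor 6 mm above it. Along each long wall inside runs an aluminium ledge 13 mm wide, its top 46 mm above the origin; between the ledges it is open (112 mm) to the box floor.
- catch_seat (a point): Point over the box's middle, level with the ledge tops (46 mm above the box's origin), box axes. The sieve, its y along the box's y, drops in between the long walls (4 mm to spare on each side) so that its underside lies on the ledges, and slides along y. The ledges are slick (friction about 0.25). The long walls stand 18 mm above the ledges.
- stops: The two end stops, one at each y end of the catch box and fixed to it; origin and axes as the box. Each has a bracket, top 90 mm above the origin, and in front of it a rubber-faced sprung buffer, 44 mm wide, 63 to 77 mm above the origin, on which the sieve's end wall knocks. A gentle knock is one of 3 to 25 N; the buffer's spring is about 1.8 N/mm, and hard after 12 mm.
- stop_plus (a point): Middle of the bracket at the box's +y end, 139 mm from the middle of the box. Its buffer is adjustable and NOT measured here: the buffer's face stands 92 to 112 mm from the middle of the box, so the sieve meets it when 17 to 37 mm off the middle. It must be found by feel.
- stop_minus (a point): The same at the -y end, 139 mm from the middle; its buffer's face also stands 92 to 112 mm from the middle, set independently of the other.
- mat: Black rubber mat on the bench, fixed, 170 (x) x 190 (y) x 4 mm; origin at the centre of its underside. The sieve stands on it at the start, its underside 4 mm above the mat's origin.
- spacer0_center (a point): Centre of a small steel spacer, a round disc 14 mm across and 9 mm high, 11 g, with a small hole; one of five alike. It falls through the sieve's openings; it starts on the solid middle band of the sieve. Slick on the sieve (friction about 0.25): it slides when the sieve is moved or stopped abruptly.
- spacer1_center (a point): Centre of a small steel spacer, a round disc 14 mm across and 9 mm high, 11 g, with a small hole; one of five alike. It falls through the sieve's openings; it starts on the solid middle band of the sieve. Slick on the sieve (friction about 0.25): it slides when the sieve is moved or stopped abruptly.
- spacer2_center (a point): Centre of a small steel spacer, a round disc 14 mm across and 9 mm high, 11 g, with a small hole; one of five alike. It falls through the sieve's openings; it starts on the solid middle band of the sieve. Slick on the sieve (friction about 0.25): it slides when the sieve is moved or stopped abruptly.
- spacer3_center (a point): Centre of a small steel spacer, a round disc 14 mm across and 9 mm high, 11 g, with a small hole; one of five alike. It falls through the sieve's openings; it starts on the solid middle band of the sieve. Slick on the sieve (friction about 0.25): it slides when the sieve is moved or stopped abruptly.
- spacer4_center (a point): Centre of a small steel spacer, a round disc 14 mm across and 9 mm high, 11 g, with a small hole; one of five alike. It falls through the sieve's openings; it starts on the solid middle band of the sieve. Slick on the sieve (friction about 0.25): it slides when the sieve is moved or stopped abruptly.
- disc0_center (a point): Centre of a large steel disc, 36 mm across and 9 mm high, 60 g, one of three alike; it starts in the sieve and is too large for the openings.
- disc1_center (a point): Centre of a large steel disc, 36 mm across and 9 mm high, 60 g, one of three alike; it starts in the sieve and is too large for the openings.
- disc2_center (a point): Centre of a large steel disc, 36 mm across and 9 mm high, 60 g, one of three alike; it starts in the sieve and is too large for the openings.
- glue: Bystander: white glue bottle, 56 mm across, 150 mm high; origin at the centre of its underside.
- tape: Bystander: roll of blue tape lying flat, 100 mm across, 25 mm high; origin at the centre of its underside.
- paint: Bystander: paint can, 72 mm across, 90 mm high; origin at the centre of its underside.
Things that resemble listed ones, but are neither listed nor needed, are in the scene too. What is shaped like the part that bears disc0_center but blue is not meant.

How it is judged:
By the outcome, as a careful person would: the job done as asked, in the order asked, and still so for the second after the job is handed in, with the robot touching nothing.
It also fails if it takes over 58 s, if anything falls off the work surface, if the arm or the gripper's body presses on something with over 40 N, if the wrist force passes 120 N, or if a joint passes its speed limit or range.

ROBOT

A 6-joint arm with a two-finger parallel gripper is mounted at the origin on the work surface. World frame = base frame: x ahead of the robot, y to its left, z up, the work surface at z = 0. Lengths are in m, angles in degrees, forces in N, time in s.
With the tool pointing down it reaches from about 0.4 to 0.825 m from the base axis. Payload 7 kg.
Tool frame: the origin (TCP) lies at the very end of the fingers, on their centre line; the grasp point (between the pads) lies 19 mm behind it; z points along the fingers, y is the line along which they close (so a half turn about z gives the same grasp; the last joint's range is limited). The gripper opens to 88 mm and grips with 3 to 60 N. Pads are 19 mm wide; open, the fingers measure 130 mm over their backs; the gripper's body (78 mm by 193 mm) begins 47 mm behind the grasp point.
Start: joints at [80.105, 20.546, 0.682, 0, -70.136, -16.507], TCP at [0.3, 0.605, 0.192] pointing down, gripper open.
Joint ranges: [-176.03, 176.03], [-82.01, 121.73], [-58.28, 71.71], [-173.87, 95.51], [-174.79, -0.11], [-173.66, 173.66]. Speed limits (degrees/s): [136.94, 136.94, 172.46, 180, 180, 180].

INTERFACE

Orientations are given as [roll, pitch, yaw] about the fixed x, y, z axes, in that order (R = Rz(yaw) Ry(pitch) Rx(roll)).
In Python, from plant import get_state, capture, close_job, regions_of gives the robot as it stands.
- The arm moves only by the tool jog_arm, never from a script. Its argument "moves" is a list of rows, each a list of 3 entries, a list of its own where there are three numbers: the shift along the tool's x, y, z in cm, then the turn about the tool's z in degrees, then the finger opening in cm, from 0 to 8.76. A call has 1 to 12 rows; each row shifts and turns the commanded pose from where the row before left it, along the tool's axes as they then stand; what a row does not reach is not made up. A row lasts 1/8 s, in which the tool goes at most 62.5 mm and 10.7 degrees, less where a joint would pass 70% of its speed; a pose out of reach is approached as far as the arm can. A call is refused whole if a number of a shift passes 6.25 or a number of a turn 10.7, either way. A call with a gripper value outside its range is refused whole. The fingers move at their own pace and stop on an object; "newtons" is the grip in N (left out, the last holds). Time passes only in rows, so rows that do not move let the fingers close. It gives the time, the measured TCP pose, the force, the opening and the grip force at its end, in the units of the state.
- get_state(): the state, without advancing time (a new reading comes with each control period).
- capture(name): name is "side" or "top" or "wrist"; returns a dict with "pixels" (384x512x3 uint8, blue, green, red), "mtx" (3x3 intrinsics, pixels), "world_from_camera" (4x4, takes a point from camera to world coordinates); the wrist camera has in their place "hand_eye" (4x4, takes a point from camera to tool coordinates, whose origin is the TCP and whose axes are the flange's). Camera axes: x right, y down, z forward; pixel columns grow to the right and rows downward; lengths in m; the calibration is good to about 2 mm. A picture is of the moment at which its call begins: read the wrist's pose just before it. There is no depth.
- close_job(): hands the job in; it is judged then, once.
Trained networks look in a picture, given as the dict that the camera call returned (one of the last four; its "shot" number tells which), for a name from the list of things; names that differ only in an ending like _2 or _b are one class to them, and where a whole thing is asked for, a point or a joint stands for the part that bears it (a point fixed in the world has none). Each returns a list of dicts, best first, with "confidence" (0 to 1); they miss things now and then, are a little off and sometimes report something else, mostly with a low value. They report only what shows in the picture. A call takes as long as a camera call. They do not tell look-alikes from the thing itself.
- regions_of(picture, thing): "pixels" (384x512 bool, what is visible of it) and "pixel" ([column, row] in pixels, amid what is visible of it).
The state is a dict: "time_s": time; "joints": joint angles; "qd": joint speeds; "joint_torque": joint torques, N m; "tcp_pos": TCP position; "eef_rot": TCP orientation; "contact_force": force on the tool from outside, world axes, zero at the start; "moment": the same for the moment, N m; "gripper_width": finger opening in m; "gripper_force": force on a finger pad.
Only numpy, scipy, OpenCV 4.12 (cv2) and the standard library are available. Lean on these libraries where they do the work, as an engineer would, in place of code of your own. Each camera call takes 0.05 s, during which the arm holds its last target. There are 200 camera calls.

## Working session

There is one attempt and no reset: what is moved stays moved. The work goes in short steps, Python scripts to look and compute and a tool call to move; the robot and the scene stay as the last step left them, time stands still between calls to the robot, and variables do not carry over. Pictures are saved under pics/ and viewed, at most 10 in all, crops included, and the job is handed in when it is done.

Besides the shell and the picture viewer there is one more tool, called after ">>>" by a JSON object that holds its "name" and its "arguments", one argument or row to a line. jog_arm: Moves the arm, as the interface text tells. Its arguments: {"type":"object","properties":{"moves":{"type":"array"},"newtons":{"type":"number"}},"required":["moves"]}

```bash
mkdir -p pics; ls
cat > h.py <<'E'
import numpy as np,cv2
from plant import *
def ray(p,px):
    d=np.linalg.inv(p["mtx"])@np.array([px[0],px[1],1.]);T=np.array(p["world_from_camera"]);return T[:3,3],T[:3,:3]@d
def onz(p,px,z):
    o,d=ray(p,px);return o+d*(z-o[2])/d[2]
def proj(p,X):
    T=np.linalg.inv(np.array(p["world_from_camera"]));c=T[:3,:3]@np.array(X)+T[:3,3];u=np.array(p["mtx"])@c;return u[:2]/u[2]
def tri(p,a,q,b):
    o1,d1=ray(p,a);o2,d2=ray(q,b);d1/=np.linalg.norm(d1);d2/=np.linalg.norm(d2)
    s=np.linalg.lstsq(np.c_[d1,-d2],o2-o1,rcond=None)[0];A=o1+s[0]*d1;B=o2+s[1]*d2;return (A+B)/2,np.linalg.norm(A-B)
E
python3 - <<'E'
from h import *
t=capture("top");s=capture("side")
cv2.imwrite("pics/top.png",t["pixels"]);cv2.imwrite("pics/side.png",s["pixels"])
st=get_state();print(st["time_s"],st["tcp_pos"],st["eef_rot"],st["contact_force"])
print(t["world_from_camera"],s["world_from_camera"])
for n in ["sieve_handle","sieve","catch","stops","mat","spacer0_center","disc0_center","glue","tape","paint"]:
  for nm,p in(("top",t),("side",s)):
    print(n,nm,[(np.round(r["pixel"]).tolist(),round(r["confidence"],2),int(r["pixels"].sum())) for r in regions_of(p,n)][:6])
E
```

```text
pics
0.1 [0.29996045 0.60416306 0.1909499 ] [ 1.79919626e+02 -5.56128566e-03 -2.64086812e+01] [-0.36714554  0.11051969 -0.3879482 ]
[[-0.01949596 -0.99574504  0.09006506  0.47974372]
 [-0.99968744  0.0208244   0.01383357 -0.02482579]
 [-0.01565026 -0.08976721 -0.99583981  1.07702322]
 [ 0.          0.          0.          1.        ]] [[ 0.99638687 -0.03511082  0.07733323  0.47337371]
 [-0.08365338 -0.56303332  0.82218951 -0.84568031]
 [ 0.01467344 -0.82568802 -0.56393615  0.64021389]
 [ 0.          0.          0.          1.        ]]
sieve_handle top [([339.0, 204.0], 0.58, 1832)]
sieve_handle side [([234.0, 266.0], 0.69, 2986)]
sieve top [([340.0, 208.0], 0.78, 1878), ([258.0, 113.0], 0.18, 860)]
sieve side [([234.0, 262.0], 0.61, 2829), ([225.0, 255.0], 0.48, 92)]
catch top [([179.0, 236.0], 0.79, 7666)]
catch side [([214.0, 169.0], 0.84, 4431), ([245.0, 273.0], 0.27, 2806)]
stops top [([140.0, 242.0], 0.72, 608)]
stops side [([217.0, 171.0], 0.77, 411)]
mat top [([326.0, 206.0], 0.92, 2732), ([258.0, 113.0], 0.33, 866)]
mat side [([255.0, 296.0], 0.76, 1855), ([213.0, 167.0], 0.58, 4382)]
spacer0_center top []
spacer0_center side []
disc0_center top [([406.0, 223.0], 0.67, 162), ([349.0, 270.0], 0.59, 145), ([325.0, 266.0], 0.49, 153)]
disc0_center side [([241.0, 264.0], 0.73, 195), ([227.0, 342.0], 0.58, 332), ([167.0, 287.0], 0.53, 197), ([173.0, 263.0], 0.47, 202), ([345.0, 247.0], 0.34, 1062)]
glue top [([175.0, 120.0], 0.96, 616)]
glue side [([308.0, 154.0], 0.57, 777)]
tape top [([262.0, 112.0], 0.74, 840), ([325.0, 111.0], 0.71, 629), ([342.0, 207.0], 0.49, 1550)]
tape side [([341.0, 264.0], 0.62, 986)]
paint top [([258.0, 114.0], 0.7, 826)]
paint side [([332.0, 198.0], 0.92, 1174)]
```

View pics/top.png

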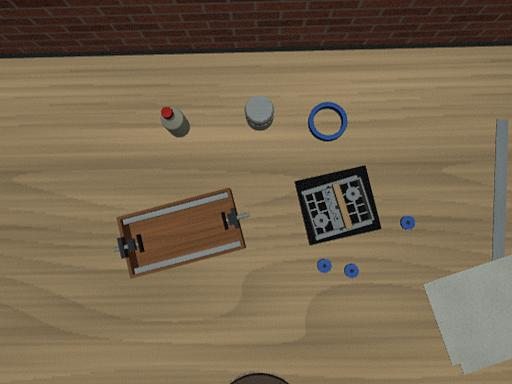

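View pics/side.png

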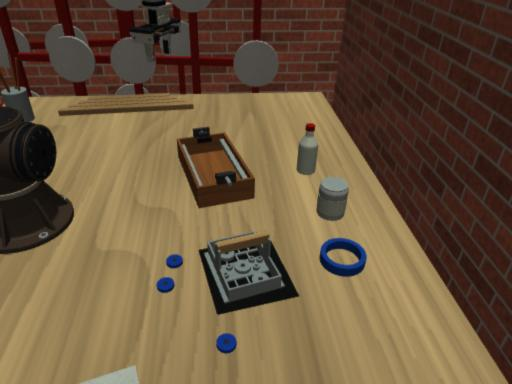

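The top view shows the box at about (180,233) with brackets at (127,245) and (236,217). The sieve is on its mat at about (339,205), with the wooden bar running from (335,185) to (349,225). The blue discs are look-alikes, and the bystanders are at the top.

Run:
```python
from h import *
t=capture("top")
im=t["pixels"]; hsv=cv2.cvtColor(im,cv2.COLOR_BGR2HSV)
def rect(mask,z):
    ys,xs=np.nonzero(mask); P=np.array([onz(t,(x,y),z)[:2] for x,y in zip(xs,ys)],np.float32)
    r=cv2.minAreaRect(P); return r,P.mean(0)
r=regions_of(t,"catch")[0]; print("catch z64",rect(r["pixels"],.064))
r=regions_of(t,"mat")[0]
g=im.max(2); m=np.zeros(g.shape,bool); m[160:250,288:388]=g[160:250,288:388]<45
cc=cv2.connectedComponentsWithStats(m.astype(np.uint8))
k=1+np.argmax(cc[2][1:,4]); print("mat z4",rect(cc[1]==k,.004))
h=np.zeros(g.shape,bool); b=im[170:240,310:370].astype(int)
h[170:240,310:370]=(b[:,:,2]-b[:,:,0]>45); cc=cv2.connectedComponentsWithStats(h.astype(np.uint8)); k=1+np.argmax(cc[2][1:,4])
print("handle z.093",rect(cc[1]==k,.093),cc[2][k])
for n,z in(("glue",.15),("paint",.09),("tape",.025)):
    r=regions_of(t,n)[0]; print(n,onz(t,r["pixel"],z*.8))
big=np.hstack([cv2.resize(im[155:255,285:395],None,fx=3.6,fy=3.6,interpolation=2),cv2.resize(im[180:280,110:255],None,fx=2.7,fy=3.6,interpolation=2)])
cv2.imwrite("pics/crop.png",big);print(big.shape)
```

```text
catch z64 (((0.46893244981765747, 0.1813705563545227), (0.15834948420524597, 0.3400608003139496), 13.648225784301758), array([0.4683343, 0.1838106], dtype=float32))
mat z4 (((0.5325748920440674, -0.21189087629318237), (0.1672646552324295, 0.18726152181625366), 11.68733024597168), array([ 0.5419636 , -0.20906173], dtype=float32))
handle z.093 (((0.5259472131729126, -0.2076733559370041), (0.1094718873500824, 0.01531292125582695), 15.569694519042969), array([ 0.5252124 , -0.20755257], dtype=float32)) [333 183  19  46 291]
glue [0.73347575 0.1795895  0.12      ]
paint [ 0.75604717 -0.01318613  0.072     ]
tape [ 0.71370971 -0.17488142  0.02      ]
(360, 788, 3)
```

View pics/crop.png

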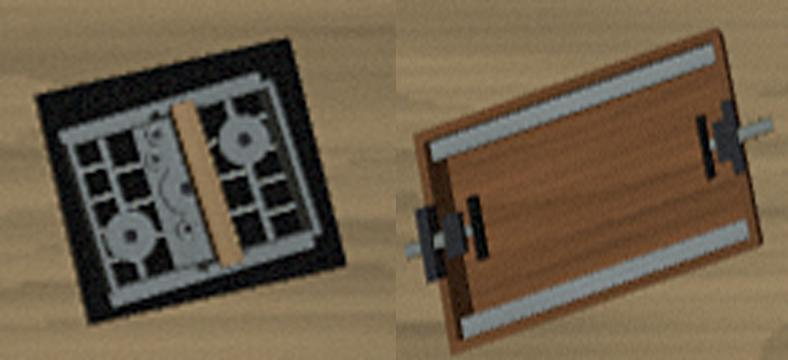

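The crop shows the sieve with discs at (242,140) and (130,235), spacers on the band left of the bar, and the bar itself. The box brackets sit at its two ends. I'll move over the handle next, turning to the bar's yaw of 15.6° and then travelling along the tool's y.

>>> {"name": "jog_arm", "arguments": {
  "moves": [
    [[0, 0, 0], -10.5, 4.5],
    [[0, 0, 0], -10.5, 4.5],
    [[0, 0, 0], -10.5, 4.5],
    [[0, 0, 0], -10.5, 4.5],
    [[0, 6, 0], 0, 4.5],
    [[0, 6, 0], 0, 4.5],
    [[0, 6, 0], 0, 4.5],
    [[0, 6, 0], 0, 4.5],
    [[0, 6, 0], 0, 4.5],
    [[0, 6, 0], 0, 4.5],
    [[0, 6, 0], 0, 4.5]
  ]
}}

```text
time_s: 2.78
tcp_pos: [0.4133, 0.1983, 0.1922]
eef_rot: [-180.0, -0.1, 15.6]
contact_force: [0.7, 0.3, -0.1]
gripper_width: 0.0448
gripper_force: 0.0
```

>>> {"name": "jog_arm", "arguments": {
  "moves": [
    [[0, 6, 0], 0, 4.5],
    [[0, 6, 0], 0, 4.5],
    [[0, 6, 0], 0, 4.5],
    [[0, 6, 0], 0, 4.5],
    [[0, 6, 0], 0, 4.5],
    [[0, 6, 0], 0, 4.5],
    [[0, 6, 0], 0, 4.5],
    [[0, 0, 0], 0, 4.5],
    [[0, 0, 0], 0, 4.5]
  ]
}}

```text
time_s: 3.9
tcp_pos: [0.5257, -0.2047, 0.1915]
eef_rot: [-180.0, 0.0, 15.5]
contact_force: [0.3, 0.2, -0.5]
gripper_width: 0.045
gripper_force: 0.0
```

Run:
```python
from h import *
s=get_state();print(s["joints"],s["tcp_pos"],s["eef_rot"],s["contact_force"])
w=capture("wrist");cv2.imwrite("pics/w1.png",w["pixels"]);print(w["hand_eye"])
for n in("sieve_handle","disc0_center","spacer0_center","mat"):print(n,[(np.round(r["pixel"]).tolist(),round(r["confidence"],2)) for r in regions_of(w,n)])
```

```text
[-1.40935470e+00  1.01853578e+01 -1.35443766e+01 -1.26934596e-02
 -6.63039621e+01  1.06937861e+02] [ 0.52565156 -0.20470678  0.1914762 ] [-1.79979067e+02  2.88498496e-02  1.55234063e+01] [ 0.3318474   0.16076827 -0.47922037]
[[ 1.36697753e-03 -9.61944174e-01 -2.73242635e-01  7.49271833e-02]
 [ 9.99998456e-01  1.61670340e-03 -6.88776096e-04 -3.21120264e-05]
 [ 1.10431645e-03 -2.73241271e-01  9.61944899e-01 -1.91992902e-01]
 [ 0.00000000e+00  0.00000000e+00  0.00000000e+00  1.00000000e+00]]
sieve_handle [([262.0, 166.0], 0.71), ([243.0, 143.0], 0.57)]
disc0_center [([250.0, 166.0], 0.67), ([248.0, 301.0], 0.67), ([7.0, 133.0], 0.47), ([392.0, 228.0], 0.41)]
spacer0_center []
mat [([281.0, 138.0], 0.76)]
```

View pics/w1.png

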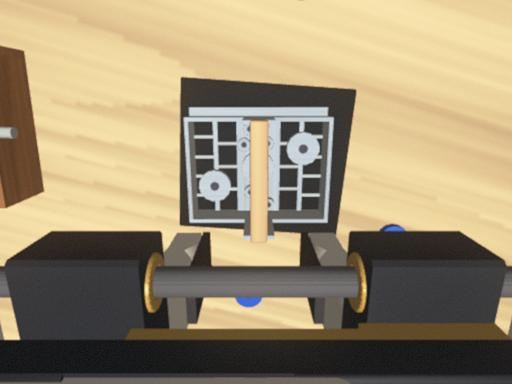

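The wrist view shows the bar upright from (259,121) to (259,242), with discs at (303,149) and (214,186). Next I measure the bar and the mat corners accurately.

```bash
cat >> h.py <<'E'
from scipy.spatial.transform import Rotation as Ro
def wrist():
    s=get_state();w=capture("wrist");T=np.eye(4);T[:3,:3]=Ro.from_euler("xyz",s["eef_rot"],degrees=True).as_matrix();T[:3,3]=s["tcp_pos"]
    w["world_from_camera"]=T@np.array(w["hand_eye"]);return s,w
def rectw(p,mask,z):
    ys,xs=np.nonzero(mask);P=np.array([onz(p,(x,y),z)[:2] for x,y in zip(xs,ys)],np.float32);return cv2.minAreaRect(P),P
E
python3 - <<'E'
from h import *
s,w=wrist();im=w["pixels"].astype(int)
m=np.zeros(im.shape[:2],bool);a=im[115:246,245:280];m[115:246,245:280]=(a[:,:,2]-a[:,:,0]>50)&(a[:,:,2]>120)
cc=cv2.connectedComponentsWithStats(m.astype(np.uint8));k=1+np.argmax(cc[2][1:,4]);m=cc[1]==k
r,P=rectw(w,m,.093);print(cc[2][k],r)
# mat: rubber dark region
c=[onz(w,q,.004)[:2] for q in((181,78),(355,91),(335,232),(181,225))]
print("mat TL,TR",c[:2]);
R=Ro.from_euler("xyz",s["eef_rot"],degrees=True).as_matrix();print("tool delta",R.T@(np.r_[r[0],0]-np.r_[s["tcp_pos"][:2],0]))
# tray top rim corners, z=.038
c=[onz(w,q,.038)[:2] for q in((184,117),(333,117),(331,222),(189,222))];print(np.mean(c,0),[np.round(x,4) for x in c])
E
```

```text
[ 245  121   35  125 2311] ((0.5282309651374817, -0.20928862690925598), (0.11334019154310226, 0.031752705574035645), 15.808981895446777)
mat TL,TR [array([ 0.59743465, -0.10103312]), array([ 0.63535105, -0.2838029 ])]
tool delta [4.36798455e-04 6.28672423e-03 1.33048116e-06]
[ 0.5290877  -0.20685301] [array([ 0.5622, -0.1192]), array([ 0.6027, -0.2623]), array([ 0.4968, -0.2973]), array([ 0.4547, -0.1486])]
```

>>> {"name": "jog_arm", "arguments": {
  "moves": [
    [[0, 0.3, 4], 0, 4.5],
    [[0, 0, 4], 0, 4.5],
    [[0, 0, 3.5], 0, 4.5],
    [[0, 0, 1.35], 0, 4.5],
    [[0, 0, 0], 0, 4.5],
    [[0, 0, 0], 0, 1.2],
    [[0, 0, 0], 0, 1.2],
    [[0, 0, 0], 0, 1.2],
    [[0, 0, 0], 0, 1.2]
  ],
  "newtons": 30
}}

```text
time_s: 5.32
tcp_pos: [0.527, -0.2074, 0.0637]
eef_rot: [180.0, -0.0, 15.6]
contact_force: [0.4, -0.7, 0.0]
gripper_width: 0.0141
gripper_force: 0.0
```

>>> {"name": "jog_arm", "arguments": {
  "moves": [
    [[0, 0, 0], 0, 0.6],
    [[0, 0, 0], 0, 0.6],
    [[0, 0, 0], 0, 0.6]
  ],
  "newtons": 35
}}

```text
time_s: 5.7
tcp_pos: [0.5268, -0.2074, 0.0632]
eef_rot: [-180.0, 0.0, 15.6]
contact_force: [-0.3, 0.3, -0.4]
gripper_width: 0.0061
gripper_force: 0.0
```

Run:
```python
from h import *
s,w=wrist();sd=capture("side")
cv2.imwrite("pics/w2.png",np.hstack([cv2.resize(w["pixels"][60:340],(400,300)),cv2.resize(sd["pixels"][200:320,170:330],(400,300))]));print(s["gripper_width"],s["gripper_force"],s["tcp_pos"])
```

```text
0.006051893722211203 0.0 [ 0.52680175 -0.20741128  0.06321389]
```

View pics/w2.png

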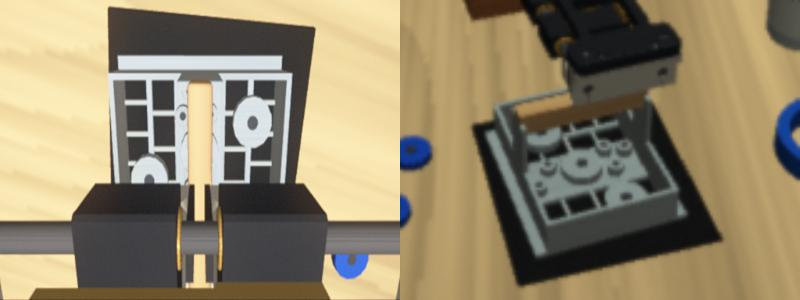

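The fingers shut without the bar between them. The side crop shows the gripper behind or above the bar, so I check by projecting points.

Run:
```python
from h import *
sd=capture("side");t=capture("top");s=get_state();x,y,z=s["tcp_pos"]
im=sd["pixels"]; sc=4
c=cv2.resize(im[180:310,180:320],None,fx=sc,fy=sc,interpolation=2)
def dot(X,col):
    u=proj(sd,X);cv2.circle(c,(int((u[0]-180)*sc),int((u[1]-180)*sc)),4,col,-1);print(X,u)
dot((x,y,z),(0,0,255));dot((x,y,z+.03),(0,255,0));dot((x,y,z+.066),(255,0,255))
a=np.radians(15.6)
for k in(-1,1):dot((.5265+k*.056*np.cos(a),-.208+k*.056*np.sin(a),.093),(255,0,0))
tt=cv2.resize(t["pixels"][155:265,290:390],(int(100*sc*1.1),520))
cv2.imwrite("pics/s3.png",cv2.resize(np.hstack([cv2.resize(c,(350,520)) if 0 else c[:520],tt]),None,fx=.75,fy=.75))
```

```text
(np.float64(0.5268331917660738), np.float64(-0.20739994555657304), np.float64(0.06324128691078042)) [243.3895824 248.2553952]
(np.float64(0.5268331917660738), np.float64(-0.20739994555657304), np.float64(0.09324128691078042)) [243.52255203 237.17973846]
(np.float64(0.5268331917660738), np.float64(-0.20739994555657304), np.float64(0.1292412869107804)) [243.68938408 223.28352401]
(np.float64(0.4725628962593311), np.float64(-0.22305950995445487), 0.093) [216.91700626 243.58799773]
(np.float64(0.5804371037406688), np.float64(-0.19294049004554512), 0.093) [268.81686197 231.59024549]
```

View pics/s3.png

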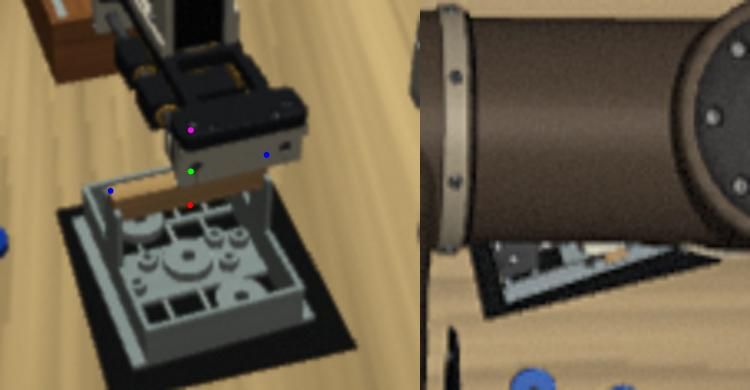

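Run:
```python
from h import *
sd=capture("side");w=capture("wrist");print(w["mtx"],sd["mtx"][0])
for z in(.192,.23,.26):print(z,proj(sd,(.3,.605,z)))
im=cv2.imread("pics/side.png");g=im.max(2)
print(g[30:64,130:182:3])
w1=cv2.imread("pics/w1.png")
t,s=cv2.imread("pics/top.png"),0
# stale check: handle height by triangulation of bar ends, top vs side
print([proj(sd,(.5265+k*.056*.963,-.208+k*.056*.269,z)).round(1).tolist() for z in(.06,.071,.082,.093) for k in(-1,1)])
```

```text
[[338.27670866   0.         254.99294186]
 [  0.         338.27670866 195.00797614]
 [  0.           0.           1.        ]] [412.37922927   0.         247.53808047]
0.192 [160.95588867  65.79540321]
0.23 [159.80360573  54.69580435]
0.26 [158.86887912  45.69186099]
[[ 14  11  10  12  15  18  22  17  16  44  30  11  19  39  40   9  20  75]
 [ 26  15  11   9   9  11  13  10  26  48  21  13  50  32  36   8  24  76]
 [ 58  46  26  19  15  11   9  10  35  70  54  31  38  23  27  14  56  75]
 [ 64  64  58  58  44  27  18  22  35  61  64  39  28  44  41  41  74  76]
 [ 62  66  66  66  62  58  57  53  27  32  47  29  56  57  70  70  78  78]
 [ 55  66  67  67  67  65  67  61  22  14  30  40  65  63  79  77  79  77]
 [ 62  59  66  67  66  66  67  61  15   9  43  62  67  61  78  79  79  77]
 [110  51  65  67  66  67  67  66  13  10  67  67  68  61  79  79  79  77]
 [101  60  66  66  66  67  64  67  15   8  73  66  66  60  79  79  77  78]
 [ 83  67  67  68  67  67  52  66  16  10  73  48  56  59  79  78  78  77]
 [ 78  65  67  67  65  68  61  66  20  16  75  24  26  60  78  79  78  77]
 [ 77  
[... 1147 characters left out ...]
  60  61 102 103 102 103 103 103 103 102 102]
 [ 78  77  76  75  76  76  60  60  55  75  77  85  87  86  97  96  95 104]
 [ 79  77  77  75  76  75  63  62  51  55  56  59  60  60  66  65  64  68]
 [ 77  76  77  77  77  76  68  65  41  51  52  52  53  52  52  54  53  52]
 [ 76  76  76  76  76  76  60  60  36  51  51  51  51  52  51  50  50  51]
 [ 78  76  76  75  76  76  69  62  65  51  51  50  52  53  51  51  51  52]
 [ 76  77  77  75  75  75  73  72  73  51  51  51  52  52  51  52  51  50]
 [ 77  76  76  75  76  75  74  74  74  51  54  52  51  52  53  52  51  51]]
[[217.4, 255.9], [268.1, 243.6], [217.2, 251.8], [268.4, 239.7], [217.1, 247.7], [268.6, 235.7], [216.9, 243.6], [268.8, 231.6]]
```

Run:
```python
from h import *
sd=capture("side");s,w=wrist();T=np.eye(4);T[:3,:3]=Ro.from_euler("xyz",s["eef_rot"],degrees=True).as_matrix();T[:3,3]=s["tcp_pos"]
f=lambda p,v:proj(p,(T@np.r_[v,1])[:3]).round(1).tolist()
for dz in(0,-.038):
  print(dz,"body near end bottom L,R",[f(sd,(k*.039,.0965,-.066+dz)) for k in(-1,1)],"wrist:near edge front",f(w,(.039,0,-.066+dz)), "alt",[f(sd,(k*.0965,.039,-.066+dz)) for k in(-1,1)])
  print("finger near tip outer",[f(sd,(k*.0095,.024,dz)) for k in(-1,1)],"wrist tips",f(w,(.0095,-.003,dz)),f(w,(.0095,.024,dz)))
```

```text
0 body near end bottom L,R [[241.6, 260.0], [281.7, 250.0]] wrist:near edge front [255.3, 195.4] alt [[201.6, 246.7], [296.3, 224.8]]
finger near tip outer [[243.0, 256.9], [251.8, 254.7]] wrist tips [250.2, 212.5] [295.3, 212.6]
-0.038 body near end bottom L,R [[241.7, 243.8], [283.0, 234.0]] wrist:near edge front [255.3, 232.7] alt [[200.6, 230.7], [297.9, 209.4]]
finger near tip outer [[243.2, 242.6], [252.2, 240.5]] wrist tips [249.1, 237.5] [304.1, 237.6]
```

Both cameras agree that the gripper physically ends about 38 mm behind the reported TCP, so the fingers closed above the bar. I'll open, go about 3.9 cm lower and grip again.

>>> {"name": "jog_arm", "arguments": {
  "moves": [
    [[0, 0, 0], 0, 4.5],
    [[0, 0, 0], 0, 4.5],
    [[0, 0, 0], 0, 4.5],
    [[0, 0, 0], 0, 4.5],
    [[0, 0, 1.5], 0, 4.5],
    [[0, 0, 1.2], 0, 4.5],
    [[0, 0, 0.8], 0, 4.5],
    [[0, 0, 0.4], 0, 4.5],
    [[0, 0, 0], 0, 1.2],
    [[0, 0, 0], 0, 1.0],
    [[0, 0, 0], 0, 1.0],
    [[0, 0, 0], 0, 1.0]
  ],
  "newtons": 35
}}

```text
time_s: 7.6
tcp_pos: [0.5271, -0.2074, 0.0246]
eef_rot: [180.0, -0.0, 15.6]
contact_force: [0.4, -0.2, 1.3]
gripper_width: 0.0158
gripper_force: 35.0
```

>>> {"name": "jog_arm", "arguments": {
  "moves": [
    [[0, 0, -0.4], 0, 1.0],
    [[0, 0, -0.8], 0, 1.0],
    [[0, 0, -1.4], 0, 1.0],
    [[0, 0, -1.8], 0, 1.0],
    [[0, 0, -2.0], 0, 1.0],
    [[0, 0, -2.0], 0, 1.0],
    [[0, 0, -1.8], 0, 1.0],
    [[0, 0, -1.4], 0, 1.0],
    [[0, 0, -0.8], 0, 1.0],
    [[0, 0, -0.4], 0, 1.0],
    [[0, 0, 0], 0, 1.0]
  ]
}}

```text
time_s: 8.98
tcp_pos: [0.5267, -0.2073, 0.152]
eef_rot: [-180.0, 0.0, 15.6]
contact_force: [-0.3, 0.1, -5.6]
gripper_width: 0.0158
gripper_force: 35.0
```

Run:
```python
from h import *
t=capture("top");s,w=wrist();sd=capture("side");im=t["pixels"].astype(int);print(s["tcp_pos"],s["contact_force"],s["moment"])
sub=np.zeros(im.shape[:2],np.uint8);a=im[180:285,105:255];sub[180:285,105:255]=((a.max(2)-a.min(2)<25)&(a.max(2)>105))
cc=cv2.connectedComponentsWithStats(sub)
L=[]
for k in np.argsort(-cc[2][1:,4])[:2]+1:
    r,P=rectw(t,cc[1]==k,.046);print(cc[2][k],r);u,v=np.linalg.eigh(np.cov(P.T));d=v[:,1];d*=np.sign(d[1]);print(np.degrees(np.arctan2(-d[0],d[1])),P.mean(0));L.append(np.array(r[0]))
print("mid",(L[0]+L[1])/2,np.linalg.norm(L[0]-L[1]))
a=cv2.resize(t["pixels"][150:300,95:395],(800,400));b=np.hstack([cv2.resize(w["pixels"],(266,200)),cv2.resize(sd["pixels"],(266,200)),cv2.resize(sd["pixels"][180:280,190:322],(268,200))])
cv2.imwrite("pics/l.png",np.vstack([a,b]))
```

```text
[ 0.52653226 -0.20727661  0.15178433] [-0.65952705  0.22041112 -6.15858085] [-0.03352208 -0.01210448  0.03298431]
[134 247  82  27 470] ((0.40147462487220764, 0.19958624243736267), (0.013845965266227722, 0.20728257298469543), 13.558794021606445)
13.622043556429286 [0.4014142  0.19966058]
[123 200  75  25 442] ((0.521243155002594, 0.23647268116474152), (0.014800437726080418, 0.19255268573760986), 13.612695693969727)
13.698641077025197 [0.5209233  0.23678637]
mid [0.46135889 0.21802946] 0.1253200310069461
```

View pics/l.png

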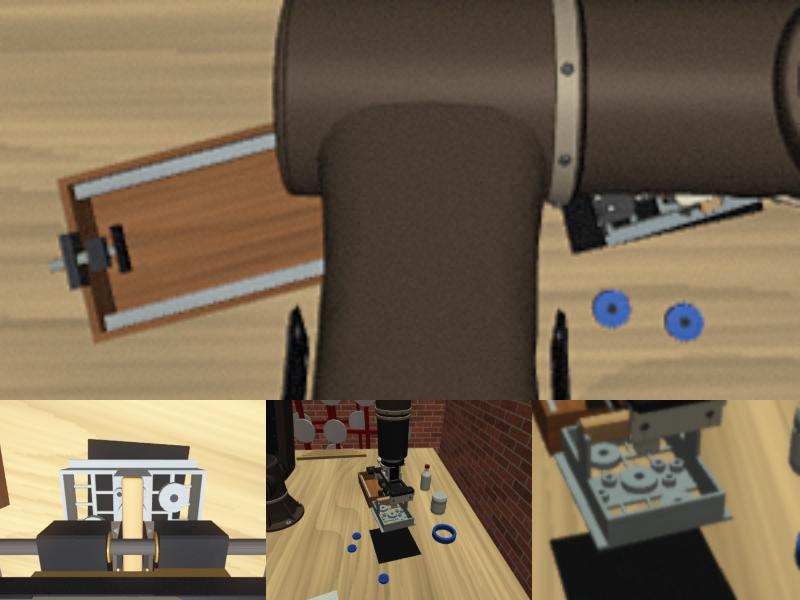

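The sieve is lifted and level with its three discs and spacers in it. The arm hides part of the box, so I fit the ledges in the first top picture.

Run:
```python
from h import *
t=capture("top");I=cv2.imread("pics/top.png");im=I.astype(int)
sub=np.zeros(im.shape[:2],np.uint8);a=im[180:285,105:255];sub[180:285,105:255]=((a.max(2)-a.min(2)<25)&(a.max(2)>105))
cc=cv2.connectedComponentsWithStats(sub);L=[]
for k in np.argsort(-cc[2][1:,4])[:2]+1:
    r,P=rectw(t,cc[1]==k,.046);print(cc[2][k],r);L.append(np.array(r[0]))
print("mid",(L[0]+L[1])/2,np.linalg.norm(L[0]-L[1]))
# box wood outline at top z=.064: brown darker than bench
hsv=cv2.cvtColor(I,cv2.COLOR_BGR2HSV).astype(int)
b=np.zeros(sub.shape,np.uint8);q=im[180:285,105:255];b[180:285,105:255]=(q[:,:,2]<135)&(q[:,:,2]-q[:,:,0]>35)
b|=sub;b=cv2.morphologyEx(b,cv2.MORPH_CLOSE,np.ones((5,5)));b=cv2.morphologyEx(b,cv2.MORPH_OPEN,np.ones((21,21)))
cc=cv2.connectedComponentsWithStats(b);k=1+np.argmax(cc[2][1:,4]);print(cc[2][k],rectw(t,cc[1]==k,.064)[0])
# mat with side? print corners of mat dark fit again
```

```text
[134 241 107  33 582] ((0.40900376439094543, 0.1694185733795166), (0.013179853558540344, 0.2683488130569458), 13.641336441040039)
[123 193 105  32 503] ((0.5303341150283813, 0.1991642415523529), (0.012688281945884228, 0.2682325541973114), 13.646210670471191)
mid [0.46966894 0.18429141] 0.12492341158026238
[ 116  184  126  101 8504] ((0.4644566476345062, 0.18621236085891724), (0.23507003486156464, 0.30065247416496277), 14.539155960083008)
```

Both ledges fit at 268 mm long with centre (0.4697, 0.1843) and yaw 13.64°. Next is a smooth transfer over the box.

>>> {"name": "jog_arm", "arguments": {
  "moves": [
    [[0, 0, 0], 1.0, 1.0],
    [[0, 0, 0], 0.95, 1.0],
    [[0.2, -0.6, 0], 0, 1.0],
    [[0.3, -1.5, 0], 0, 1.0],
    [[0.3, -2.5, 0], 0, 1.0],
    [[0.3, -3.4, 0], 0, 1.0],
    [[0.3, -4.1, 0], 0, 1.0],
    [[0.3, -5.0, 0], 0, 1.0],
    [[0.3, -5.1, 0], 0, 1.0],
    [[0.3, -5.1, 0], 0, 1.0],
    [[0.3, -4.1, 0], 0, 1.0],
    [[0.3, -3.4, 0], 0, 1.0]
  ]
}}

```text
time_s: 10.68
tcp_pos: [0.472, 0.1401, 0.1527]
eef_rot: [-180.0, -0.1, 13.7]
contact_force: [0.5, -0.6, -5.9]
gripper_width: 0.0156
gripper_force: 35.0
```

>>> {"name": "jog_arm", "arguments": {
  "moves": [
    [[0.3, -2.5, 0], 0, 1.0],
    [[0.3, -1.5, 0], 0, 1.0],
    [[0.2, -0.6, 0], 0, 1.0],
    [[0, 0, 0], 0, 1.0],
    [[0, 0, 0], 0, 1.0],
    [[0, 0, 0], 0, 1.0]
  ]
}}

```text
time_s: 11.42
tcp_pos: [0.4699, 0.1835, 0.1522]
eef_rot: [180.0, 0.0, 13.6]
contact_force: [-0.0, -0.0, -6.6]
gripper_width: 0.0161
gripper_force: 35.0
```

Run:
```python
from h import *
s,w=wrist();sd=capture("side")
R=Ro.from_euler("xyz",s["eef_rot"],degrees=True).as_matrix();p=np.array(s["tcp_pos"]);print(p,s["eef_rot"],s["contact_force"],s["moment"])
print("tool delta cm",R.T@(np.array([.4697,.1843,.0666])-p)*100)
cv2.imwrite("pics/o.png",np.hstack([cv2.resize(w["pixels"],(400,300)),cv2.resize(sd["pixels"][90:225,140:320],(400,300))]))
```

```text
[0.46986618 0.18353079 0.15224439] [1.79993918e+02 9.00920131e-03 1.35928567e+01] [-0.01286325 -0.02339407 -6.56162889] [-0.07852638  0.01853507 -0.0545827 ]
tool delta cm [ 3.27227557e-03 -7.95809945e-02  8.56443052e+00]
```

View pics/o.png

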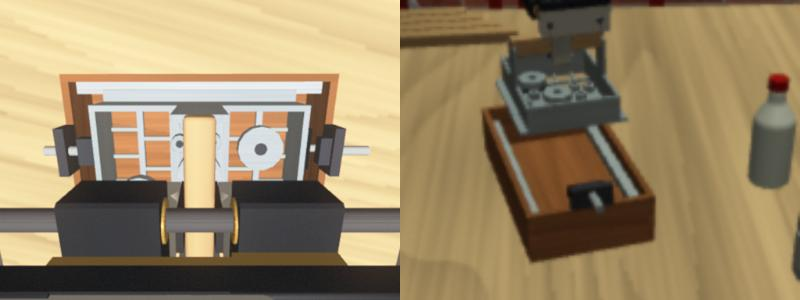

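The sieve hangs level and centred over the box, in line with it. I'll lower it, slowing near the ledges.

>>> {"name": "jog_arm", "arguments": {
  "moves": [
    [[0, 0, 0.7], 0, 1.0],
    [[0, 0, 1.4], 0, 1.0],
    [[0, 0, 1.7], 0, 1.0],
    [[0, 0, 1.3], 0, 1.0],
    [[0, 0, 0.9], 0, 1.0],
    [[0, 0, 0.5], 0, 1.0],
    [[0, 0, 0.5], 0, 1.0],
    [[0, 0, 0.5], 0, 1.0],
    [[0, 0, 0.4], 0, 1.0],
    [[0, 0, 0.2], 0, 1.0],
    [[0, 0, 0], 0, 1.0]
  ]
}}

```text
time_s: 12.9
tcp_pos: [0.4698, 0.1842, 0.0712]
eef_rot: [180.0, 0.0, 13.6]
contact_force: [0.1, -0.4, -5.3]
gripper_width: 0.0156
gripper_force: 35.0
```

>>> {"name": "jog_arm", "arguments": {
  "moves": [
    [[0, 0, 0.15], 0, 1.0],
    [[0, 0, 0.15], 0, 1.0],
    [[0, 0, 0.1], 0, 1.0],
    [[0, 0, 0], 0, 1.0]
  ]
}}

```text
time_s: 13.4
tcp_pos: [0.4698, 0.1842, 0.0672]
eef_rot: [180.0, 0.0, 13.6]
contact_force: [-1.1, 0.3, -5.6]
gripper_width: 0.0157
gripper_force: 35.0
```

>>> {"name": "jog_arm", "arguments": {
  "moves": [
    [[0, 0, 0.1], 0, 1.0],
    [[0, 0, 0], 0, 1.0],
    [[0, 0, 0], 0, 1.0]
  ]
}}

```text
time_s: 13.78
tcp_pos: [0.4701, 0.1844, 0.0666]
eef_rot: [-180.0, -0.0, 13.7]
contact_force: [-0.6, -0.5, -2.1]
gripper_width: 0.0159
gripper_force: 35.0
```

>>> {"name": "jog_arm", "arguments": {
  "moves": [
    [[0, -0.7, 0.04], 0, 1.0],
    [[0, -0.9, 0], 0, 1.0],
    [[0, -0.4, 0], 0, 1.0],
    [[0, -0.2, 0], 0, 1.0],
    [[0, 0, 0], 0, 1.0]
  ]
}}

```text
time_s: 14.4
tcp_pos: [0.4653, 0.2057, 0.0665]
eef_rot: [180.0, -0.1, 13.7]
contact_force: [2.2, -4.8, 5.4]
gripper_width: 0.0159
gripper_force: 35.0
```

>>> {"name": "jog_arm", "arguments": {
  "moves": [
    [[0, -0.3, 0], 0, 1.0],
    [[0, -0.1, 0], 0, 1.0],
    [[0, 0, 0], 0, 1.0]
  ]
}}

```text
time_s: 14.78
tcp_pos: [0.4645, 0.2082, 0.0666]
eef_rot: [179.9, -0.0, 13.7]
contact_force: [4.9, -10.3, 6.2]
gripper_width: 0.0157
gripper_force: 35.0
```

>>> {"name": "jog_arm", "arguments": {
  "moves": [
    [[0, 0.8, -0.1], 0, 1.0],
    [[0, 1.6, 0], 0, 1.0],
    [[0, 1.2, 0], 0, 1.0],
    [[0, 0.8, 0], 0, 1.0],
    [[0, 0.3, 0], 0, 1.0],
    [[0, 0, 0], 0, 1.0]
  ]
}}

```text
time_s: 15.52
tcp_pos: [0.4745, 0.1634, 0.0666]
eef_rot: [180.0, 0.0, 13.6]
contact_force: [0.1, -0.9, -5.1]
gripper_width: 0.0157
gripper_force: 35.0
```

>>> {"name": "jog_arm", "arguments": {
  "moves": [
    [[0, 0.3, 0], 0, 1.0],
    [[0, 0.1, 0], 0, 1.0],
    [[0, 0, 0], 0, 1.0]
  ]
}}

```text
time_s: 15.9
tcp_pos: [0.4755, 0.1599, 0.0667]
eef_rot: [180.0, 0.0, 13.6]
contact_force: [0.3, -0.1, -6.1]
gripper_width: 0.0155
gripper_force: 35.0
```

>>> {"name": "jog_arm", "arguments": {
  "moves": [
    [[0, 0.3, 0.06], 0, 1.0],
    [[0, 0.1, 0], 0, 1.0],
    [[0, 0, 0], 0, 1.0]
  ]
}}

```text
time_s: 16.27
tcp_pos: [0.4771, 0.1561, 0.0666]
eef_rot: [-180.0, -0.0, 13.6]
contact_force: [0.8, -1.3, -2.7]
gripper_width: 0.0156
gripper_force: 35.0
```

>>> {"name": "jog_arm", "arguments": {
  "moves": [
    [[0, 0.3, 0], 0, 1.0],
    [[0, 0.1, 0], 0, 1.0],
    [[0, 0, 0], 0, 1.0]
  ]
}}

```text
time_s: 16.65
tcp_pos: [0.4779, 0.1521, 0.0665]
eef_rot: [180.0, -0.0, 13.6]
contact_force: [0.2, -0.3, -0.4]
gripper_width: 0.0159
gripper_force: 35.0
```

>>> {"name": "jog_arm", "arguments": {
  "moves": [
    [[0, 0.3, 0], 0, 1.0],
    [[0, 0.1, 0], 0, 1.0],
    [[0, 0, 0], 0, 1.0]
  ]
}}

```text
time_s: 17.02
tcp_pos: [0.4789, 0.1488, 0.0665]
eef_rot: [-180.0, -0.1, 13.6]
contact_force: [-1.7, 4.1, 1.4]
gripper_width: 0.0159
gripper_force: 35.0
```

>>> {"name": "jog_arm", "arguments": {
  "moves": [
    [[0, 0.3, 0], 0, 1.0],
    [[0, 0.1, 0], 0, 1.0],
    [[0, 0, 0], 0, 1.0]
  ]
}}

```text
time_s: 17.4
tcp_pos: [0.4798, 0.1459, 0.0666]
eef_rot: [-179.9, -0.1, 13.6]
contact_force: [-4.8, 9.7, 3.3]
gripper_width: 0.0157
gripper_force: 35.0
```

Stops found by feel: contact is about 19.5 mm off the middle on the + side and about 35.5 mm on the − side. Now shake at moderate speed, pressing the buffers in about 5 mm.

>>> {"name": "jog_arm", "arguments": {
  "moves": [
    [[0, -2.2, -0.02], 0, 1.0],
    [[0, -2.2, 0], 0, 1.0],
    [[0, -2.1, 0], 0, 1.0]
  ]
}}

```text
time_s: 17.77
tcp_pos: [0.4641, 0.207, 0.0666]
eef_rot: [179.9, 0.0, 13.7]
contact_force: [4.5, -11.5, 5.8]
gripper_width: 0.0158
gripper_force: 35.0
```

>>> {"name": "jog_arm", "arguments": {
  "moves": [
    [[0, 2.2, 0], 0, 1.0],
    [[0, 2.2, 0], 0, 1.0],
    [[0, 2.1, 0], 0, 1.0]
  ]
}}

```text
time_s: 18.15
tcp_pos: [0.4798, 0.1443, 0.0666]
eef_rot: [-180.0, -0.0, 13.7]
contact_force: [-7.3, 14.7, 6.6]
gripper_width: 0.0155
gripper_force: 35.0
```

```bash
cat > look.py <<'E'
from h import *
import sys
s,w=wrist();sd=capture("side");print(s["time_s"],s["tcp_pos"],s["contact_force"])
for n,p in(("w",w),("s",sd)):
  for o in("spacer0_center","disc0_center"):print(n,o,[(np.round(r["pixel"]).tolist(),round(r["confidence"],2)) for r in regions_of(p,o)])
cv2.imwrite("pics/%s.png"%sys.argv[1],np.hstack([cv2.resize(w["pixels"][80:250,90:420],(400,300)),cv2.resize(sd["pixels"][120:210,170:260],(400,400),interpolation=2)[:300] if 0 else cv2.resize(sd["pixels"][115:205,165:285],(400,300),interpolation=2)]))
E
python3 look.py k1
```

```text
18.15 [0.47983066 0.14433577 0.06663642] [-7.26001131 14.68557291  6.5894645 ]
w spacer0_center []
w disc0_center [([219.0, 214.0], 0.63)]
s spacer0_center []
s disc0_center [([163.0, 282.0], 0.56), ([230.0, 343.0], 0.54), ([174.0, 265.0], 0.51)]
```

View pics/k1.png

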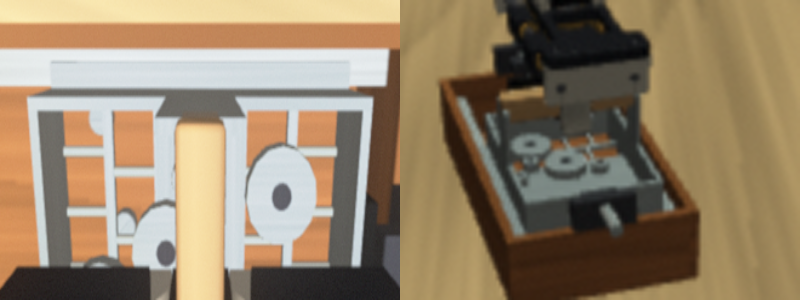

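Spacers are sliding toward the openings, at about (97,122) and (126,222) in the left crop, and the forces were 12 and 16 N. I'll go a bit faster with slightly shorter ends.

>>> {"name": "jog_arm", "arguments": {
  "moves": [
    [[0, -3.2, 0], 0, 1.0],
    [[0, -3.2, 0], 0, 1.0]
  ]
}}

```text
time_s: 18.7
tcp_pos: [0.4642, 0.2062, 0.0666]
eef_rot: [179.9, 0.0, 13.6]
contact_force: [4.8, -9.1, 5.2]
gripper_width: 0.0157
gripper_force: 35.0
```

>>> {"name": "jog_arm", "arguments": {
  "moves": [
    [[0, 3.0, 0], 0, 1.0],
    [[0, 3.0, 0], 0, 1.0]
  ]
}}

```text
time_s: 18.95
tcp_pos: [0.4787, 0.1484, 0.0665]
eef_rot: [180.0, -0.0, 13.8]
contact_force: [-0.4, 7.3, 0.8]
gripper_width: 0.0156
gripper_force: 35.0
```

>>> {"name": "jog_arm", "arguments": {
  "moves": [
    [[0, -3.0, 0], 0, 1.0],
    [[0, -3.0, 0], 0, 1.0],
    [[0, 3.0, 0], 0, 1.0],
    [[0, 3.0, 0], 0, 1.0],
    [[0, -3.0, 0], 0, 1.0],
    [[0, -3.0, 0], 0, 1.0],
    [[0, 3.0, 0], 0, 1.0],
    [[0, 3.0, 0], 0, 1.0]
  ]
}}

```text
time_s: 19.95
tcp_pos: [0.4787, 0.1483, 0.0666]
eef_rot: [180.0, -0.0, 13.8]
contact_force: [-1.1, 7.3, 1.0]
gripper_width: 0.0159
gripper_force: 35.0
```

```bash
python3 look.py k2
```

```text
19.95 [0.47874381 0.14834621 0.06655336] [-1.05245601  7.34186982  0.98828332]
w spacer0_center [([182.0, 146.0], 0.75)]
w disc0_center [([212.0, 212.0], 0.83)]
s spacer0_center [([201.0, 161.0], 0.26)]
s disc0_center [([227.0, 343.0], 0.76), ([163.0, 284.0], 0.63), ([175.0, 263.0], 0.56)]
```

View pics/k2.png

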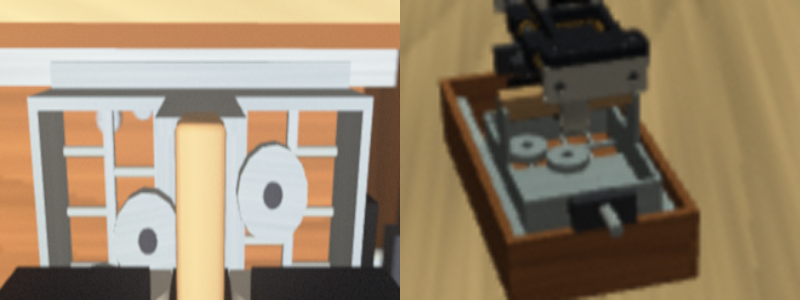

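My view allowance is used up. The band looks empty in the side crop. I'll add a few more knocks and then check numerically.

>>> {"name": "jog_arm", "arguments": {
  "moves": [
    [[0, -3.0, 0], 0, 1.0],
    [[0, -3.0, 0], 0, 1.0],
    [[0, 3.1, 0], 0, 1.0],
    [[0, 3.1, 0], 0, 1.0],
    [[0, -3.1, 0], 0, 1.0],
    [[0, -3.1, 0], 0, 1.0],
    [[0, 3.1, 0], 0, 1.0],
    [[0, 3.1, 0], 0, 1.0],
    [[0, 0, 0], 0, 1.0]
  ]
}}

```text
time_s: 21.38
tcp_pos: [0.4793, 0.1466, 0.0666]
eef_rot: [-179.9, -0.0, 13.6]
contact_force: [-1.0, 6.5, -0.6]
gripper_width: 0.0159
gripper_force: 35.0
```

>>> {"name": "jog_arm", "arguments": {
  "moves": [
    [[0, -2.1, 0], 0, 1.0],
    [[0, -2.1, 0], 0, 1.0],
    [[0, -2.0, 0], 0, 1.0],
    [[0, 0, 0], 0, 1.0]
  ]
}}

```text
time_s: 21.88
tcp_pos: [0.464, 0.2069, 0.0665]
eef_rot: [179.9, 0.0, 13.8]
contact_force: [2.6, -6.0, 4.3]
gripper_width: 0.0156
gripper_force: 35.0
```

```bash
cat > chk.py <<'E'
from h import *
s,w=wrist();sd=capture("side");print(s["time_s"],s["tcp_pos"],s["contact_force"])
c,sn=np.cos(np.radians(13.64)),np.sin(np.radians(13.64))
def box(X,o):d=np.array(X[:2])-o;return (np.array([d[0]*c+d[1]*sn,-d[0]*sn+d[1]*c])*1e3).round(0).tolist()
O=np.array([.4697,.1843]);t=np.array(s["tcp_pos"][:2])
for n,p in(("w",w),("s",sd)):
  for o in("spacer0_center","disc0_center"):
    for r in regions_of(p,o):
      q=r["pixel"];print(n,o,np.round(q).tolist(),round(r["confidence"],2),int(r["pixels"].sum()),"floor->box",box(onz(p,q,.011),O),"sieve->sieve",box(onz(p,q,s["tcp_pos"][2]-.0206+.0085),t))
E
python3 chk.py
```

```text
21.875 [0.46396713 0.20690614 0.06650507] [ 2.56264591 -5.97493308  4.29260338]
w disc0_center [220.0, 212.0] 0.89 1573 floor->box [-9.0, 51.0] sieve->sieve [6.0, 23.0]
s disc0_center [227.0, 343.0] 0.79 328 floor->box [-122.0, -566.0] sieve->sieve [-130.0, -619.0]
s disc0_center [175.0, 261.0] 0.62 187 floor->box [-173.0, -332.0] sieve->sieve [-177.0, -402.0]
s disc0_center [160.0, 284.0] 0.58 223 floor->box [-212.0, -390.0] sieve->sieve [-214.0, -456.0]
s disc0_center [246.0, 275.0] 0.4 5198 floor->box [-39.0, -420.0] sieve->sieve [-52.0, -483.0]
s disc0_center [212.0, 151.0] 0.38 75 floor->box [28.0, 124.0] sieve->sieve [10.0, 23.0]
```

>>> {"name": "jog_arm", "arguments": {
  "moves": [
    [[0, 3.1, 0], 0, 1.0],
    [[0, 3.1, 0], 0, 1.0],
    [[0, -3.1, 0], 0, 1.0],
    [[0, -3.1, 0], 0, 1.0],
    [[0, 3.1, 0], 0, 1.0],
    [[0, 3.1, 0], 0, 1.0],
    [[0, -3.1, 0], 0, 1.0],
    [[0, -3.1, 0], 0, 1.0],
    [[0, 0.8, 0], 0, 1.0],
    [[0, 1.0, 0], 0, 1.0],
    [[0, 0.5, 0], 0, 1.0],
    [[0, 0, 0], 0, 1.0]
  ]
}}

```text
time_s: 23.68
tcp_pos: [0.47, 0.183, 0.0665]
eef_rot: [180.0, 0.0, 13.6]
contact_force: [-0.1, -1.9, 3.0]
gripper_width: 0.016
gripper_force: 35.0
```

>>> {"name": "jog_arm", "arguments": {
  "moves": [
    [[0, 0, -0.4], 0, 1.0],
    [[0, 0, -0.8], 0, 1.0],
    [[0, 0, -1.4], 0, 1.0],
    [[0, 0, -2.0], 0, 1.0],
    [[0, 0, -2.4], 0, 1.0],
    [[0, 0, -2.4], 0, 1.0],
    [[0, 0, -2.4], 0, 1.0],
    [[0, 0, -2.4], 0, 1.0],
    [[0, 0, -2.0], 0, 1.0],
    [[0, 0, -1.4], 0, 1.0],
    [[0, 0, -0.8], 0, 1.0],
    [[0, 0, -0.4], 0, 1.0]
  ]
}}

```text
time_s: 25.18
tcp_pos: [0.4696, 0.1842, 0.2545]
eef_rot: [-180.0, 0.0, 13.6]
contact_force: [0.1, -0.1, -6.2]
gripper_width: 0.016
gripper_force: 35.0
```

```bash
cat >> chk.py <<'E'
def blobs(p,nm):
    im=p["pixels"].astype(int);H,W=im.shape[:2]
    inside=[]
    pts=[(O+np.array([a*c-b*sn,a*sn+b*c])) for a,b in((-56,-134),(56,-134),(56,134),(-56,134))] if 0 else [O+np.array([a*c-b*sn,a*sn+b*c])*1e-3 for a,b in((-55,-133),(55,-133),(55,133),(-55,133))]
    poly=np.array([proj(p,(x,y,.008)) for x,y in pts]).astype(np.int32)
    M=np.zeros((H,W),np.uint8);cv2.fillPoly(M,[poly],1)
    g=((im[:,:,2]-im[:,:,0]<22)&(M>0)).astype(np.uint8);print(nm,"floor poly",poly.tolist())
    cc=cv2.connectedComponentsWithStats(g)
    for k in range(1,cc[0]):
        if cc[2][k,4]>=4:print("  ",cc[3][k].round(1).tolist(),cc[2][k].tolist(),im[cc[1]==k].mean(0).round(0).tolist(),"floor->box",box(onz(p,cc[3][k],.011),O))
blobs(sd,"side");blobs(w,"wrist");tp=capture("top");blobs(tp,"top")
for r in regions_of(tp,"spacer0_center"):print("top sp",r["pixel"],r["confidence"])
E
python3 chk.py
```

```text
25.175 [0.46960764 0.18422209 0.25452563] [ 0.11007792 -0.05409463 -6.17233331]
w disc0_center [276.0, 213.0] 0.65 479 floor->box [-75.0, -28.0] sieve->sieve [5.0, -13.0]
w disc0_center [477.0, 267.0] 0.56 58 floor->box [-154.0, -315.0] sieve->sieve [-32.0, -148.0]
s disc0_center [163.0, 283.0] 0.79 232 floor->box [-207.0, -391.0] sieve->sieve [-219.0, -615.0]
s disc0_center [224.0, 341.0] 0.68 313 floor->box [-127.0, -561.0] sieve->sieve [-168.0, -723.0]
s disc0_center [211.0, 92.0] 0.58 58 floor->box [151.0, 626.0] sieve->sieve [8.0, 28.0]
s disc0_center [176.0, 263.0] 0.55 173 floor->box [-172.0, -341.0] sieve->sieve [-197.0, -584.0]
side floor poly [[206, 201], [245, 194], [219, 149], [185, 154]]
   [195.7, 171.8] [187, 154, 18, 31, 98] [126.0, 134.0, 127.0] floor->box [-49.0, 16.0]
   [225.6, 176.9] [216, 166, 20, 20, 245] [42.0, 44.0, 44.0] floor->box [26.0, -36.0]
   [209.9, 171.5] [208, 170, 5, 4, 15] [86.0, 93.0, 91.0] floor->box [-10.0, 6.0]
wrist floor poly [[353, 198], [360, 115], [150, 114], [156, 198]]
   [261.2, 149.7] [150, 114, 211, 85, 11476] [183.0, 180.0, 173.0] floor->box [12.0, -8.0]
top floor poly [[239, 239], [228, 198], [129, 224], [138, 266]]
   [165.6, 234.8] [129, 207, 75, 58, 2623] [48.0, 48.0, 46.0] floor->box [5.0, 47.0]
   [228.4, 219.2] [221, 208, 16, 22, 144] [44.0, 42.0, 42.0] floor->box [3.0, -119.0]
top sp [218.6, 226.0] 0.74
```

>>> {"name": "jog_arm", "arguments": {
  "moves": [
    [[0, 0, 0], 1.0, 1.0],
    [[0, 0, 0], 0.9, 1.0],
    [[-0.1, 0.6, 0], 0, 1.0],
    [[-0.1, 1.5, 0], 0, 1.0],
    [[-0.2, 2.5, 0], 0, 1.0],
    [[-0.2, 3.4, 0], 0, 1.0],
    [[-0.2, 4.2, 0], 0, 1.0],
    [[-0.2, 5.2, 0], 0, 1.0],
    [[-0.2, 5.2, 0], 0, 1.0],
    [[-0.2, 5.2, 0], 0, 1.0],
    [[-0.1, 4.2, 0], 0, 1.0],
    [[-0.1, 3.4, 0], 0, 1.0]
  ]
}}

```text
time_s: 27.08
tcp_pos: [0.5257, -0.1684, 0.2545]
eef_rot: [180.0, 0.0, 11.7]
contact_force: [0.4, 0.8, -5.8]
gripper_width: 0.0158
gripper_force: 35.0
```

>>> {"name": "jog_arm", "arguments": {
  "moves": [
    [[-0.1, 2.5, 0], 0, 1.0],
    [[-0.1, 1.5, 0], 0, 1.0],
    [[0, 0.6, 0], 0, 1.0],
    [[0, 0, 0], 0, 1.0]
  ]
}}

```text
time_s: 27.58
tcp_pos: [0.5335, -0.211, 0.2544]
eef_rot: [-180.0, 0.0, 11.7]
contact_force: [-0.6, 0.1, -5.9]
gripper_width: 0.0155
gripper_force: 35.0
```

```bash
python3 chk.py
python3 - <<'E'
from h import *
t=capture("top");c,sn=np.cos(np.radians(13.64)),np.sin(np.radians(13.64))
for q in([218.6,226.0],):
  d=onz(t,q,.011)[:2]-[.4697,.1843];print("earlier top spacer box",d[0]*c+d[1]*sn,-d[0]*sn+d[1]*c)
sd=capture("side");print("side spacers",[(r["pixel"],r["confidence"]) for r in regions_of(sd,"spacer0_center")])
E
```

```text
27.575 [ 0.53349109 -0.21100907  0.25441169] [-0.62374992  0.14783397 -5.8930834 ]
w spacer0_center [18.0, 146.0] 0.65 1504 floor->box [-5.0, -94.0] sieve->sieve [52.0, 142.0]
w disc0_center [279.0, 214.0] 0.85 447 floor->box [-108.0, -429.0] sieve->sieve [4.0, -15.0]
w disc0_center [326.0, 191.0] 0.69 2577 floor->box [-77.0, -492.0] sieve->sieve [18.0, -45.0]
s disc0_center [226.0, 342.0] 0.63 332 floor->box [-124.0, -563.0] sieve->sieve [-135.0, -325.0]
s disc0_center [248.0, 174.0] 0.51 229 floor->box [91.0, -41.0] sieve->sieve [1.0, 5.0]
s disc0_center [176.0, 261.0] 0.51 175 floor->box [-169.0, -334.0] sieve->sieve [-164.0, -180.0]
s disc0_center [240.0, 179.0] 0.22 3734 floor->box [62.0, -60.0] sieve->sieve [-17.0, -7.0]
side floor poly [[206, 201], [245, 194], [219, 149], [185, 154]]
   [222.1, 176.2] [204, 149, 42, 51, 1143] [90.0, 94.0, 87.0] floor->box [18.0, -29.0]
   [195.7, 171.8] [187, 154, 18, 31, 98] [133.0, 142.0, 135.0] floor->box [-49.0, 16.0]
wrist floor poly [[56, 182], [39, 96], [-171, 103], [-140, 188]]
   [17.6, 147.5] [0, 124, 50, 48, 1479] [91.0, 93.0, 96.0]
[... 233 characters left out ...]
.0] floor->box [46.0, -1.0]
   [172.9, 218.9] [171, 217, 5, 5, 22] [148.0, 145.0, 136.0] floor->box [40.0, 19.0]
   [218.5, 222.5] [218, 221, 2, 4, 4] [52.0, 62.0, 72.0] floor->box [1.0, -92.0]
   [181.7, 235.3] [179, 233, 6, 6, 26] [147.0, 145.0, 137.0] floor->box [-7.0, 7.0]
   [138.1, 243.2] [132, 235, 12, 17, 100] [35.0, 34.0, 32.0] floor->box [2.0, 121.0]
   [200.6, 243.6] [198, 242, 6, 4, 18] [135.0, 140.0, 134.0] floor->box [-40.0, -35.0]
   [218.2, 243.5] [218, 242, 2, 4, 4] [49.0, 58.0, 69.0] floor->box [-51.0, -78.0]
   [188.5, 249.1] [186, 247, 6, 6, 27] [143.0, 141.0, 136.0] floor->box [-45.0, -1.0]
earlier top spacer box -0.007820541118548165 -0.09025772428302209
side spacers []
```

Five spacer-sized steel blobs now show on the box floor, and the weight has dropped by about 0.5 N. The sieve is over the middle of the mat, so I'll lower it.

>>> {"name": "jog_arm", "arguments": {
  "moves": [
    [[0, 0, 0.8], 0, 1.0],
    [[0, 0, 1.7], 0, 1.0],
    [[0, 0, 2.6], 0, 1.0],
    [[0, 0, 3.2], 0, 1.0],
    [[0, 0, 3.4], 0, 1.0],
    [[0, 0, 3.2], 0, 1.0],
    [[0, 0, 2.6], 0, 1.0],
    [[0, 0, 2.0], 0, 1.0],
    [[0, 0, 1.3], 0, 1.0],
    [[0, 0, 0.8], 0, 1.0],
    [[0, 0, 0.5], 0, 1.0],
    [[0, 0, 0.3], 0, 1.0]
  ]
}}

```text
time_s: 29.62
tcp_pos: [0.534, -0.2111, 0.0307]
eef_rot: [180.0, -0.0, 11.8]
contact_force: [0.4, -0.2, -4.8]
gripper_width: 0.0159
gripper_force: 35.0
```

>>> {"name": "jog_arm", "arguments": {
  "moves": [
    [[0, 0, 0.2], 0, 1.0],
    [[0, 0, 0.2], 0, 1.0],
    [[0, 0, 0.1], 0, 1.0],
    [[0, 0, 0], 0, 1.0]
  ]
}}

```text
time_s: 30.12
tcp_pos: [0.5336, -0.211, 0.0255]
eef_rot: [-180.0, -0.0, 11.7]
contact_force: [0.7, 1.0, -5.3]
gripper_width: 0.0159
gripper_force: 35.0
```

>>> {"name": "jog_arm", "arguments": {
  "moves": [
    [[0, 0, 0.1], 0, 1.0],
    [[0, 0, 0.05], 0, 1.0],
    [[0, 0, 0], 0, 1.0]
  ]
}}

```text
time_s: 30.5
tcp_pos: [0.5339, -0.2111, 0.0246]
eef_rot: [180.0, -0.0, 11.8]
contact_force: [-2.7, 1.8, 4.2]
gripper_width: 0.0158
gripper_force: 35.0
```

Run:
```python
from h import *
s=get_state();print(s["tcp_pos"],s["contact_force"])
```

```text
[ 0.53391859 -0.2111114   0.02461671] [-2.65444507  1.80910035  4.23772574]
```

>>> {"name": "jog_arm", "arguments": {
  "moves": [
    [[0, 0, 0], 0, 3.0],
    [[0, 0, 0], 0, 4.5],
    [[0, 0, 0], 0, 4.5],
    [[0, 0, 0], 0, 4.5],
    [[0, 0, -1], 0, 4.5],
    [[0, 0, -3], 0, 4.5],
    [[0, 0, -5], 0, 4.5],
    [[0, 0, -5], 0, 4.5],
    [[0, 0, -3], 0, 4.5],
    [[-1, 4, -1], 0, 4.5],
    [[-1, 5, 0], 0, 4.5],
    [[-1, 5, 0], 0, 4.5]
  ]
}}

```text
time_s: 32.0
tcp_pos: [0.5329, -0.3555, 0.2054]
eef_rot: [179.9, -0.1, 11.8]
contact_force: [1.2, 0.2, -0.4]
gripper_width: 0.0448
gripper_force: 0.0
```

>>> {"name": "jog_arm", "arguments": {
  "moves": [
    [[-1, 5, 0], 0, 4.5],
    [[-1, 5, 0], 0, 4.5],
    [[-1, 4, 0], 0, 4.5],
    [[0, 2, 0], 0, 4.5],
    [[0, 0, 0], 0, 4.5]
  ]
}}

```text
time_s: 32.62
tcp_pos: [0.5354, -0.5184, 0.2036]
eef_rot: [-180.0, 0.0, 11.6]
contact_force: [-0.1, 1.3, -0.3]
gripper_width: 0.0449
gripper_force: 0.0
```

```bash
python3 chk.py | grep -v floor-.box.*sieve
python3 - <<'E'
from h import *
t=capture("top");sd=capture("side");im=t["pixels"].astype(int)
for nm,p in(("top",t),("side",sd)):
  for n,z in(("disc0_center",.0125),("spacer0_center",.0125),("sieve_handle",.093)):print(nm,n,[(np.round(r["pixel"]).tolist(),round(r["confidence"],2),int(r["pixels"].sum()),onz(p,r["pixel"],z)[:2].round(3).tolist()) for r in regions_of(p,n)])
h=np.zeros(im.shape[:2],np.uint8);b=im[170:240,310:370];h[170:240,310:370]=(b[:,:,2]-b[:,:,0]>45);cc=cv2.connectedComponentsWithStats(h);k=1+np.argmax(cc[2][1:,4]);print("handle",cc[2][k],rectw(t,cc[1]==k,.093)[0])
for n,z in(("glue",.15),("paint",.09),("tape",.025)):print(n,onz(t,regions_of(t,n)[0]["pixel"],z*.8))
E
```

```text
32.625 [ 0.53540695 -0.51838286  0.2035507 ] [-0.07748715  1.27349907 -0.25638083]
side floor poly [[206, 201], [245, 194], [219, 149], [185, 154]]
   [195.7, 171.8] [187, 154, 18, 31, 98] [175.0, 186.0, 178.0] floor->box [-49.0, 16.0]
   [229.9, 181.5] [216, 166, 30, 32, 382] [52.0, 55.0, 55.0] floor->box [31.0, -63.0]
   [209.8, 171.5] [208, 170, 4, 4, 13] [130.0, 138.0, 134.0] floor->box [-10.0, 6.0]
wrist floor poly [[-240, 141], [-285, 36], [-532, 45], [-467, 149]]
top floor poly [[239, 239], [228, 198], [129, 224], [138, 266]]
   [228.5, 219.3] [221, 208, 16, 22, 142] [39.0, 38.0, 37.0] floor->box [2.0, -119.0]
   [180.1, 214.3] [178, 212, 6, 6, 25] [110.0, 109.0, 105.0] floor->box [47.0, -2.0]
   [172.8, 218.9] [170, 217, 6, 5, 23] [110.0, 108.0, 102.0] floor->box [40.0, 19.0]
   [181.7, 235.3] [179, 233, 6, 6, 26] [111.0, 110.0, 104.0] floor->box [-7.0, 7.0]
   [138.1, 243.2] [132, 235, 12, 17, 105] [24.0, 24.0, 24.0] floor->box [2.0, 120.0]
   [200.4, 243.6] [198, 242, 6, 4, 19] [101.0, 104.0, 100.0] floor->box [-39.0, -34.0]
   [188.4, 249.2] [186, 247, 6, 6, 28] [107.0, 10
[... 203 characters left out ...]
7, -0.167]), ([407.0, 222.0], 0.56, 136, [0.483, -0.385])]
top spacer0_center []
top sieve_handle [([343.0, 200.0], 0.73, 1636, [0.539, -0.21])]
side disc0_center [([227.0, 340.0], 0.77, 339, [0.484, -0.389]), ([174.0, 263.0], 0.7, 191, [0.379, -0.187]), ([162.0, 285.0], 0.62, 234, [0.358, -0.251]), ([205.0, 161.0], 0.46, 3264, [0.445, 0.247])]
side spacer0_center []
side sieve_handle [([227.0, 272.0], 0.64, 1262, [0.49, -0.302])]
handle [335 180  17  46 293] ((0.5327152013778687, -0.21105343103408813), (0.10886581987142563, 0.014973041601479053), 11.909309387207031)
glue [0.73247973 0.17817065 0.12      ]
paint [ 0.75924766 -0.01671404  0.072     ]
tape [ 0.531667   -0.19705549  0.02      ]
```

```bash
python3 -c "
from plant import *
print(close_job())"
```

```text
the job is handed in; nothing more can be done
None
```

The job is handed in at about 33 s: the top camera shows all five spacers on the box floor, and the sieve is back on the middle of its mat, released. Every force I read at a stop was under 17 N, with at least seven knocks on each. I last saw all three large discs in the sieve before the shake, and only some of them were in view in the last looks.

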